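# Change the scraper-blade cassettes on a jeweller's bench

### The arm

A 6-joint arm with a two-finger parallel gripper is mounted at the origin on the work surface. World frame = base frame: x ahead of the robot, y to its left, z up, the work surface at z = 0. Lengths are in m, angles in rad, forces in N, time in s.
With the tool pointing down it reaches from about 0.375 to 0.9 m from the base axis. Payload 3.1 kg.
Tool frame: the origin (TCP) lies between the finger pads; the fingertips stand 19 mm ahead of it and the grasp point (between the pads) is the TCP; z points along the fingers, y is the line along which they close (so a half turn about z gives the same grasp; the last joint's range is limited). The gripper opens to 87 mm and grips with 3 to 60 N. Pads are 19 mm wide; open, the fingers measure 117 mm over their backs; the gripper's body (75 mm by 190 mm) begins 51 mm behind the grasp point.
Start: joints at [1.093, 0.527, 1.433, -0, 1.181, -0.178], TCP at [0.184, 0.597, 0.242] pointing down, gripper open.
Joint ranges: [-3.08, 3.08], [-0.75, 2.2], [0.22, 2.44], [-1.43, 4.57], [0, 2.65], [-2.85, 2.85]. Speed limits (rad/s): [2.79, 2.79, 3.14, 3.14, 3.14, 3.14].

### API

Orientations are given as a unit quaternion [x, y, z, w].
In Python, from rig import robot, camera, camera_info, hand_in gives the robot as it stands.
- The arm moves only by the shell command python3 -m handwheel 'ROWS' [FORCE]. ROWS is a JSON object of lists of equal length, an entry for each row: "hand": the opening, from 0 (shut) to 1 (fully open); "translation": the shift along the world's x, y, z in mm, a list of three; "turn": the turn, a rotation vector about the world's x, y, z in rad, a list of three. In form: {"hand": [hand, ...], "translation": [[tx, ty, tz], ...], "turn": [[ax, ay, az], ...]}. A call has 1 to 12 rows; each row is the pose to reach, as a shift and turn from the pose commanded when the call began; what a row does not reach only later rows make up. A row lasts 1/12 s, in which the tool goes at most 41.7 mm and 7.16 degrees, less where a joint would pass 70% of its speed; a pose out of reach is approached as far as the arm can. A call with a gripper value outside its range is refused whole. The fingers move at their own pace and stop on an object; FORCE is the grip in N (left out, the last holds). Time passes only in rows, so rows that repeat a pose let the fingers close. It gives the time, the measured TCP pose, the force, the opening and the grip force at its end, in the units of the state.
- robot.get_obs(): the state, without advancing time (a new reading comes with each control period).
- camera(name): name is "side" or "top"; returns (picture, depth): 420x560x3 uint8, red, green, blue; 420x560 float32, m along the optical axis (not along the pixel's ray), 0 where there is no reading.
- camera_info(name): a dict with "vertical_fov" (degrees; the focal length in pixels is half the picture's height over the tangent of half this angle, whatever the lens; pixels are square), "cx", "cy" (the principal point, pixels), "world_from_camera" (4x4, takes a point from camera to world coordinates). Camera axes: x right, y down, z forward; pixel columns grow to the right and rows downward; lengths in m; the calibration is good to about 2 mm. A picture is of the moment at which its call begins. camera_info takes no time and is no camera call.
- hand_in(): hands the job in; it is judged then, once.
The state is a dict: "time": time; "q": joint angles; "joint_velocities": joint speeds; "joint_torque": joint torques, N m; "position": TCP position; "tool_rot": TCP orientation; "ft_force": force on the tool from outside, world axes, zero at the start; "moment": the same for the moment, N m; "grip_width": finger opening in m; "grip_force": force on a finger pad.
Only numpy, scipy, OpenCV 4.12 (cv2) and the standard library are available. Lean on these libraries where they do the work, as an engineer would, in place of code of your own. Each camera call takes 0.05 s, during which the arm holds its last target. There are 200 camera calls.

### The job

Change the blade cassettes in the block: swing the keeper lever well open, lift out every worn grey cassette and stand it upright in the white tray, and lower each fresh coloured cassette fully home in the lane of its own colour. When all are in, swing the keeper fully shut over them, and leave the bowl, brush and pliers where they are.

Things in the scene. Friction and masses are not known exactly. Their poses are not given: they have to be found in the camera images.
- red_mid (a point): fresh red cassette standing on the bench at the right, may be absent. 100 mm long (y), 48 wide (x), 60 tall; bottom up: 5 flat steel blades (teeth) 44 wide (x), 5 thick, 22 long, 20 apart along y; bar 48x100x12; grip rib 16 wide (x), 60 long, 26 high, to be gripped across x. 0.17 to 0.33 kg. The point is its centre, 30 mm above the blade tips, 30 below the rib's top; z up; same when turned half round
- yellow_mid (a point): fresh scraper-blade cassette, yellow plastic with bright steel blades, standing on its blades on the bench on the robot's right. Same build, weight and point (centre, half-way up) as the red cassette. May be absent.
- blue_mid (a point): fresh scraper-blade cassette, blue plastic with bright steel blades, standing on its blades on the bench on the robot's right. Same build, weight and point (centre, half-way up) as the red cassette. May be absent.
- worn1_mid (a point): worn cassette, grey plastic with dark blades, at the start seated in one of the block's lanes under the keeper. Same build, weight and point (centre, half-way up) as the red cassette. May be absent.
- worn2_mid (a point): worn cassette, grey plastic with dark blades, at the start seated in one of the block's lanes under the keeper. Same build, weight and point (centre, half-way up) as the red cassette. May be absent.
- worn3_mid (a point): worn cassette, grey plastic with dark blades, at the start seated in one of the block's lanes under the keeper. Same build, weight and point (centre, half-way up) as the red cassette. May be absent.
- lane_red (a point): lane with red end blocks, nearest the hinge post, in the fixed aluminium block. The point and axes are where a seated cassette's centre and axes come to be, 42 mm above the bench. Five slots 20 mm apart along y, each 8 (y) by 48 (x), 26 deep, rounded lips, top 34 mm above the bench; a seated cassette's bar rests on the lips, rib top at 72 mm. Lanes are 56 mm apart along x
- lane_yellow (a point): lane with yellow end blocks, the middle lane; otherwise like the red lane, the point likewise where a seated cassette's centre comes to be. If there is no yellow cassette the lane is left empty.
- lane_blue (a point): lane with blue end blocks, farthest from the hinge post; otherwise like the red lane, the point likewise where a seated cassette's centre comes to be. If there is no blue cassette the lane is left empty.
- keeper (a joint): keeper lever: flat steel bar 18 mm wide, 195 mm long from an upright hinge, swinging level 76 to 86 mm above the bench. 0 = shut, lying along the block's x over all ribs with 4 mm to spare; grows as it swings counter-clockwise seen from above (to the robot's left), to 1.65 rad at the stop. Stays where it is left; about 1 N at the knob moves it.
- keeper_knob (a point): centre of the keeper's black upright round knob, 22 mm in diameter, 30 mm tall (86 to 116 mm above the bench), 153 mm from the hinge axis
- keeper_hinge (a point): point on the keeper's upright hinge axis, at the height of the knob's centre (101 mm above the bench)
- tray_in (a point): centre of the inner floor, 4 mm above the bench, of the fixed white-painted steel tray on the robot's left; inside 152 mm (x) by 172 mm (y), walls 4 mm thick, 18 mm tall
- bowl: white bowl, 110 mm across, 50 mm high; a bystander, origin under its centre
- brush: bench brush with yellow handle lying on the bench; a bystander
- pliers: pliers with red handles, 190 mm long, lying on the bench; a bystander
Things that resemble listed ones, but are neither listed nor needed, are in the scene too. Leave any green look-alike of the part that bears yellow_mid alone. What is shaped like the part that bears worn3_mid but green is not meant.

How it is judged:
On the way, in this order (a step that is already met when the one before it is completed fails the run):
1. the keeper is swung well open (over 1.1 rad) (value of joint keeper above 1.1 rad), for 0.2 s.
2. every worn cassette stands in the tray and every fresh one is home in its lane, in any order (horizontal distance between red_mid and lane_red below 0.004 m and z of red_mid in the frame of lane_red between -0.003 and 0.003 m and angle between the y axis of red_mid and the y axis of lane_red, either way round below 0.06 rad and angle between each of red_mid, yellow_mid, blue_mid's own z axis and vertical below 0.06 rad and horizontal distance between yellow_mid and lane_yellow below 0.004 m and z of yellow_mid in the frame of lane_yellow between -0.003 and 0.003 m and angle between the y axis of yellow_mid and the y axis of lane_yellow, either way round below 0.06 rad and horizontal distance between blue_mid and lane_blue below 0.004 m and z of blue_mid in the frame of lane_blue between -0.003 and 0.003 m and angle between the y axis of blue_mid and the y axis of lane_blue, either way round below 0.06 rad and x of worn1_mid in the frame of tray_in between -0.07 and 0.07 m and y of worn1_mid in the frame of tray_in between -0.08 and 0.08 m and z of worn1_mid in the frame of tray_in between 0.024 and 0.036 m and angle between each of worn1_mid, worn2_mid, worn3_mid's own z axis and vertical below 0.12 rad and x of worn2_mid in the frame of tray_in between -0.07 and 0.07 m and y of worn2_mid in the frame of tray_in between -0.08 and 0.08 m and z of worn2_mid in the frame of tray_in between 0.024 and 0.036 m and x of worn3_mid in the frame of tray_in between -0.07 and 0.07 m and y of worn3_mid in the frame of tray_in between -0.08 and 0.08 m and z of worn3_mid in the frame of tray_in between 0.024 and 0.036 m), for 0.2 s.
3. the keeper is swung shut (under 0.08 rad) (value of joint keeper below 0.08 rad), for 0.2 s.
At the end, for the whole second after the job is handed in: Every fresh cassette present is home in its own colour's lane (within 4 mm sideways, 3 mm in height, 0.06 rad), every worn cassette stands upright on the tray's floor inside its walls, and the keeper is shut (under 0.08 rad) (all of step 2 and value of joint keeper below 0.08 rad); the robot touches nothing.
It fails at once if the robot disturbs the bowl (shifts it over 30 mm) (distance of bowl from where it was at the start of the episode above 0.03 m).
It fails at once if the robot disturbs the brush (shifts it over 30 mm) (distance of brush from where it was at the start of the episode above 0.03 m).
It fails at once if the robot disturbs the pliers (shifts it over 30 mm) (distance of pliers from where it was at the start of the episode above 0.03 m).
Of red, yellow, blue only 2 to 3 are there at a start; the rules pass over those that are not, and their reading is None.
Of worn1, worn2, worn3 only 1 to 2 are there at a start; the rules pass over those that are not, and their reading is None.
At some moment in a run one of red, yellow, blue may be knocked a few centimetres aside while the robot is not near it.
It also fails if it takes over 210 s, if anything falls off the work surface, if the arm or the gripper's body presses on something with over 40 N, if the wrist force passes 120 N, or if a joint passes its speed limit or range.

## Working session

There is one attempt and no reset: what is moved stays moved. The work goes in short steps, Python scripts to look and compute and a shell command to move; the robot and the scene stay as the last step left them, time stands still between calls to the robot, and variables do not carry over. Pictures are saved under pics/ and viewed, at most 14 in all, crops included, and the job is handed in when it is done.

```bash
ls; mkdir -p pics
cat > h.py <<'E'
import numpy as np, cv2
from rig import robot, camera, camera_info, hand_in
def K(n):
    i=camera_info(n); f=210/np.tan(np.radians(i["vertical_fov"])/2); return f,i["cx"],i["cy"],np.array(i["world_from_camera"])
def cloud(n,d):
    f,cx,cy,T=K(n); v,u=np.mgrid[:420,:560]
    P=np.stack([(u-cx)/f*d,(v-cy)/f*d,d],-1)@T[:3,:3].T+T[:3,3]
    P[d==0]=np.nan; return P
def snap(n,name=None,crop=None,s=1):
    p,d=camera(n); np.savez(f'/tmp/{n}.npz',p=p,d=d)
    if name: save(p,name,crop,s)
    return p,d,cloud(n,d)
def save(p,name,crop=None,s=1):
    if crop: p=p[crop[1]:crop[3],crop[0]:crop[2]]
    cv2.imwrite('pics/'+name,cv2.resize(p[...,::-1],None,fx=s,fy=s,interpolation=cv2.INTER_CUBIC))
E
python3 - <<'E'
from h import *
for n in('top','side'):
    snap(n,n+'0.png',None,1.4); print(n,K(n))
print(robot.get_obs())
E
```

```text
pics
top (np.float64(459.443726540519), 282.80553955794375, 205.88725062702648, array([[ 0.02532527, -0.98588202,  0.16551517,  0.34621661],
       [-0.99958638, -0.02271651,  0.01763587, -0.03279436],
       [-0.01362696, -0.16589334, -0.98604955,  1.4205978 ],
       [ 0.        ,  0.        ,  0.        ,  1.        ]]))
side (np.float64(420.00704483628175), 280.86717582514063, 214.49688630008163, array([[-0.97238631, -0.13957664,  0.18703802,  0.35066418],
       [-0.23317809,  0.61415091, -0.753954  ,  0.73705368],
       [-0.0096352 , -0.77674772, -0.62973815,  0.7304648 ],
       [ 0.        ,  0.        ,  0.        ,  1.        ]]))
{'time': 0.1, 'q': array([ 1.09349708e+00,  5.28397267e-01,  1.43376889e+00,  2.34818869e-05,
        1.18138369e+00, -1.78509290e-01]), 'joint_velocities': array([-0.00096312, -0.00127112, -0.00176395,  0.00026585, -0.00310828,
        0.00075449]), 'joint_torque': array([-1.08322936e-03, -4.40989494e+01, -1.77149642e+01,  6.34173467e-02,
        5.34035743e-02, -5.50318737e-05]), 'position': array([0.18366167, 0.59676192, 0.24065634]), 'tool_rot': array([ 1.48844227e-01,  9.88860171e-01, -9.22959450e-04, -3.25445515e-04]), 'ft_force': array([-0.78785928,  1.51651303,  0.11117291]), 'moment': array([ 0.00465237, -0.02636235,  0.02047239]), 'grip_force': 0.0, 'grip_width': 0.08689517785275813}
```

View pics/top0.png

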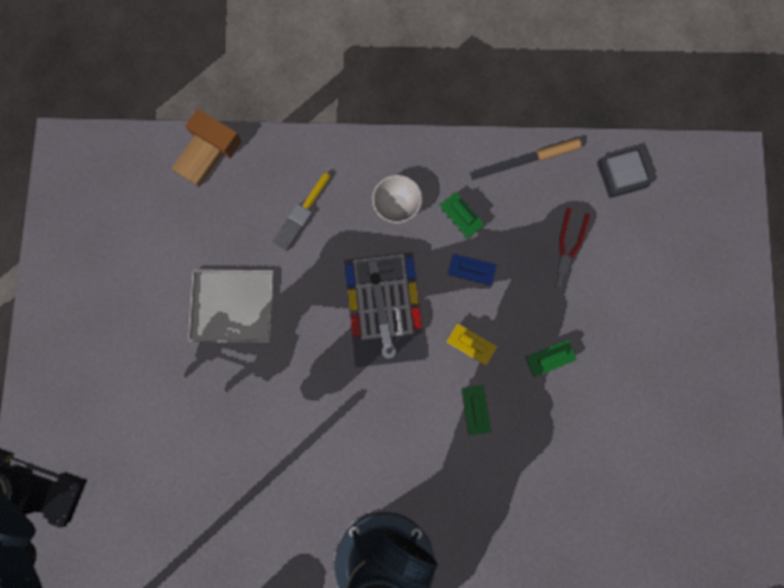

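View pics/side0.png

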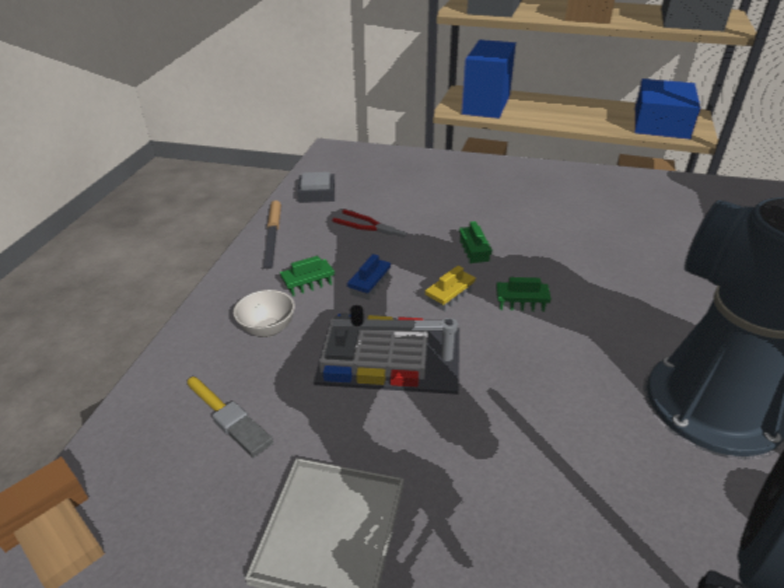

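Top view: block at (385,300), knob (376,278), hinge (389,351), tray (233,305), fresh blue (472,268) and yellow (472,343). The greens at (462,214), (551,358) and (476,410) are look-alikes. There is no red, and one grey worn cassette appears to sit in the blue lane. I'll check this in enlarged crops and measure.

Run:
```python
from h import *
a=np.load('/tmp/top.npz');b=np.load('/tmp/side.npz')
A=cv2.resize(a['p'][165:315,235:360],None,fx=4,fy=4,interpolation=2);B=cv2.resize(b['p'][165:290,215:335],None,fx=3.3,fy=3.3,interpolation=2)
H=np.zeros((600,500+B.shape[1],3),np.uint8);H[:,:500]=A;H[:B.shape[0],500:]=B
H=cv2.resize(H,(800,int(600*800/H.shape[1])));cv2.imwrite('pics/z1.png',H[...,::-1])
for n,z in(('top',a),('side',b)):
    p=z['p'];P=cloud(n,z['d']);hsv=cv2.cvtColor(p,cv2.COLOR_RGB2HSV)
    ok=(P[...,0]>.35)&(P[...,0]<.85)&(P[...,1]<-.1)&(P[...,1]>-.35)
    for c,lo,hi in(('Y',18,35),('B',105,130)):
        m=ok&(hsv[...,0]>=lo)&(hsv[...,0]<=hi)&(hsv[...,1]>120)
        bar=P[m&(P[...,2]>.0)&(P[...,2]<.09)]
        rib=P[m&(P[...,2]>.05)&(P[...,2]<.07)]
        print(n,c,m.sum(),np.nanmax(bar[:,2]),'rib',rib.mean(0),len(rib))
        x=bar[bar[:,2]>.025][:,:2].astype(np.float32);r=cv2.minAreaRect(x*1000);print(r)
        if len(rib)>5:print(cv2.minAreaRect((rib[:,:2]*1000).astype(np.float32)))
    # keeper, block height map
    for c in('tray',):
        m=(P[...,2]>.013)&(P[...,2]<.03)&(P[...,1]>.15)&(P[...,1]<.42)&(P[...,0]>.4)&(P[...,0]<.72)
        q=P[m];print('tray',cv2.minAreaRect((q[:,:2]*1000).astype(np.float32)))
    m=(abs(P[...,0]-.6)<.16)&(abs(P[...,1]+.04)<.1)&(P[...,2]>.105)&(P[...,2]<.125)
    q=P[m]; print('high',q.shape); k=cv2.kmeans(q.astype(np.float32),2,None,(3,50,1e-5),5,0); print(k[2],np.bincount(k[1].ravel()))
```

```text
top Y 530 0.06726599807159839 rib [ 0.46267438 -0.17177668  0.05942114] 114
((462.87103271484375, -172.23635864257812), (98.64476013183594, 48.26852798461914), 60.39010238647461)
((463.2108154296875, -171.75613403320312), (59.35380172729492, 16.285594940185547), 60.62822341918945)
top B 472 0.0681360523538379 rib [ 0.62696439 -0.17192045  0.05919835] 108
((626.4535522460938, -172.8558807373047), (97.44792175292969, 47.329811096191406), 77.7098159790039)
((627.86669921875, -172.02301025390625), (58.71686935424805, 18.215137481689453), 78.31005859375)
tray ((590.5580444335938, 331.70623779296875), (181.2523651123047, 297.00994873046875), 77.97431945800781)
high (47, 3)
[[0.5837242  0.03613494 0.11461236]
 [0.59380376 0.03661845 0.11588483]] [24 23]
side Y 507 0.06185491887310568 rib [ 0.46188633 -0.16985697  0.0572973 ] 110
((461.8752746582031, -172.2580108642578), (103.10940551757812, 47.67715072631836), 58.58402633666992)
((461.880126953125, -172.27975463867188), (62.25883483886719, 16.365463256835938), 63.2713737487793)
side B 435 0.06210521504432864 rib [ 0.62558843 -0.16926568  0.05695143] 93
((625.3289184570312, -174.6457977294922), (104.65460205078125, 47.472904205322266), 76.14910125732422)
((625.4532470703125, -173.18768310546875), (59.91094970703125, 15.102824211120605), 75.25721740722656)
tray ((591.3474731445312, 330.87322998046875), (182.2058563232422, 301.69049072265625), 77.40061950683594)
high (72, 3)
[[0.59015644 0.0317589  0.11499675]
 [0.5859872  0.04144793 0.11174151]] [28 44]
```

View pics/z1.png

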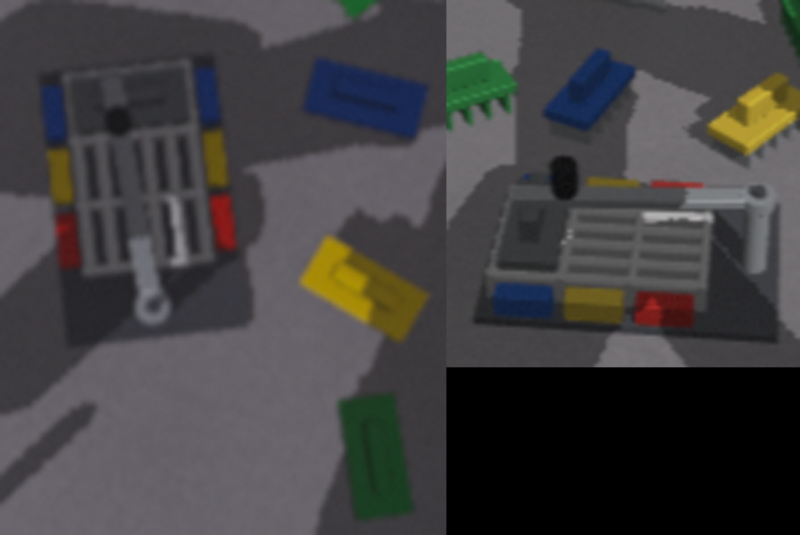

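Run:
```python
from h import *
for n in('top','side'):
    z=np.load(f'/tmp/{n}.npz');p=z['p'];P=cloud(n,z['d']);hsv=cv2.cvtColor(p,cv2.COLOR_RGB2HSV)
    X,Y,Z=P[...,0],P[...,1],P[...,2]
    ok=(X>.4)&(X<.75)&(Y>-.13)&(Y<.12)
    for c,t in(('R',(hsv[...,0]<8)|(hsv[...,0]>172)),('Y',(hsv[...,0]>=18)&(hsv[...,0]<=35)),('B',(hsv[...,0]>=105)&(hsv[...,0]<=130))):
        m=ok&t&(hsv[...,1]>110)&(Z>.005)
        k,l,st,ce=cv2.connectedComponentsWithStats(m.astype(np.uint8))
        for i in range(1,k):
            if st[i,4]>20:
                q=P[l==i];q=q[q[:,2]>np.percentile(q[:,2],85)-.005];print(n,c,ce[i].round(),st[i,4],np.median(q,0).round(4),((q.max(0)+q.min(0))/2).round(4),(q.max(0)-q.min(0)).round(3))
    m=ok&(Z>.028)&(Z<.040);print(n,'top plane',cv2.minAreaRect((P[m][:,:2]*1000).astype(np.float32)))
    m=ok&(Z>.064)&(Z<.125)
    k,l,st,ce=cv2.connectedComponentsWithStats(m.astype(np.uint8))
    for i in range(1,k):
        if st[i,4]>20:
            q=P[l==i];print('high',ce[i],st[i,4],cv2.minAreaRect((q[:,:2]*1000).astype(np.float32)),np.percentile(q[:,2],[5,50,95]))
    V=np.argwhere(m); 
    q=P[m];c=q.mean(0);w,v=np.linalg.eigh(np.cov(q[:,:2].T));d=v[:,1]*np.sign(v[0,1]);s=(q[:,:2]-c[:2])@d
    print('keeper dir',d,np.degrees(np.arctan2(d[1],d[0])),c,'s',s.min(),s.max())
    g=q[(q[:,2]>.095)];print('z>.095',len(g),cv2.minAreaRect((g[:,:2]*1000).astype(np.float32)),np.c_[((g[:,:2]-c[:2])@d),g][::max(1,len(g)//14)].round(3))
    # tray
    m=(abs(X-.59)<.13)&(Y>.12)&(Y<.42)&(Z>.012)&(Z<.024)
    k,l,st,ce=cv2.connectedComponentsWithStats(cv2.dilate(m.astype(np.uint8),np.ones((3,3))));
    for i in range(1,k):
        if st[i,4]>40: print('tray',ce[i],st[i,4],cv2.minAreaRect((P[(l==i)&m][:,:2]*1000).astype(np.float32)))
```

```text
top R [297. 227.] 92 [ 0.5184 -0.0524  0.0308] [ 0.5169 -0.0528  0.033 ] [0.046 0.019 0.011]
top R [254. 232.] 85 [0.4969 0.0808 0.031 ] [0.497  0.0792 0.032 ] [0.043 0.017 0.008]
top Y [295. 209.] 92 [ 0.5735 -0.0427  0.0322] [ 0.5736 -0.0454  0.0331] [0.044 0.019 0.009]
top Y [252. 214.] 93 [0.5523 0.0883 0.0315] [0.5536 0.0874 0.034 ] [0.041 0.017 0.011]
top Y [321. 242.] 24 [ 0.4706 -0.126   0.0359] [ 0.4742 -0.1244  0.0354] [0.024 0.009 0.006]
top B [293. 191.] 82 [ 0.6299 -0.0355  0.0318] [ 0.6266 -0.0366  0.033 ] [0.044 0.016 0.009]
top B [322. 191.] 21 [ 0.6279 -0.1271  0.0355] [ 0.6294 -0.1254  0.0366] [0.029 0.009 0.007]
top B [250. 196.] 85 [0.6081 0.0966 0.031 ] [0.6081 0.0955 0.0329] [0.044 0.017 0.009]
top top plane ((605.9426879882812, -11.333564758300781), (236.8604278564453, 287.0694580078125), 89.82013702392578)
high [271.71616541 216.70864662] 532 ((527.9890747070312, 25.441394805908203), (205.73497009277344, 57.26565170288086), 2.5441696643829346) [0.07010903 0.08631781 0.11494662]
keeper dir [0.98693422 0.1611237 ] 9.272125961503647 [0.53770813 0.02282721 0.08682
[... 2270 characters left out ...]
, 11.386329650878906) [[0.057 0.596 0.025 0.113]
 [0.056 0.594 0.031 0.115]
 [0.06  0.598 0.036 0.115]
 [0.044 0.582 0.033 0.116]
 [0.049 0.585 0.038 0.116]
 [0.053 0.589 0.041 0.116]
 [0.057 0.593 0.044 0.114]
 [0.042 0.578 0.037 0.111]
 [0.046 0.581 0.043 0.113]
 [0.051 0.586 0.043 0.108]
 [0.053 0.589 0.042 0.104]
 [0.058 0.594 0.044 0.101]
 [0.043 0.579 0.036 0.098]
 [0.049 0.584 0.045 0.102]
 [0.049 0.584 0.044 0.097]]
tray [179.67054264 311.20155039] 516 ((700.6395874023438, 241.728271484375), (40.05619812011719, 62.540199279785156), 60.70650100708008)
tray [224.4965035  349.96620047] 858 ((538.1760864257812, 341.750244140625), (158.0760040283203, 152.7740020751953), 0.763456404209137)
```

Confirmed: one worn cassette, in the blue lane. Fresh yellow and blue are present, red is absent, and the yellow and red lanes are empty. Block yaw is about 0.15 rad. Lane centres come out at red (.507,.014), yellow (.563,.022), blue (.618,.030), and their 56 mm spacing matches. The knob is at (.588,.036). Next I move to the knob, turning to straddle it.

```bash
python3 -m handwheel '{"hand":[1,1,1,1,1,1,1,1,1,1,1,1],"translation":[[202,-280,20],[202,-280,20],[202,-280,20],[202,-280,20],[202,-280,20],[202,-280,20],[202,-280,20],[202,-280,20],[202,-280,20],[202,-280,20],[202,-280,20],[202,-280,20]],"turn":[[0,0,-1.3],[0,0,-1.3],[0,0,-1.3],[0,0,-1.3],[0,0,-1.3],[0,0,-1.3],[0,0,-1.3],[0,0,-1.3],[0,0,-1.3],[0,0,-1.3],[0,0,-1.3],[0,0,-1.3]]}' 10
python3 -m handwheel '{"hand":[0.42,0.42,0.42,0.42,0.42,0.42,0.42,0.42,0.42,0.42,0.42,0.42],"translation":[[202,-281,-40],[202,-281,-40],[202,-281,-40],[202,-281,-40],[202,-281,-40],[202,-281,-40],[202,-281,-40],[202,-281,-40],[202,-281,-40],[202,-281,-40],[202,-281,-40],[202,-281,-40]],"turn":[[0,0,-1.39],[0,0,-1.39],[0,0,-1.39],[0,0,-1.39],[0,0,-1.39],[0,0,-1.39],[0,0,-1.39],[0,0,-1.39],[0,0,-1.39],[0,0,-1.39],[0,0,-1.39],[0,0,-1.39]]}'
python3 - <<'E'
from h import *
p,d,P=snap('side','s1.png',(180,120,400,300),3.5)
t=np.load('/tmp/top.npz');p=t['p'];P=cloud('top',t['d'])
h=cv2.cvtColor(p,cv2.COLOR_RGB2HSV)
save(p,'tray.png',(125,180,215,255),8)
for u,v in((145,193),(190,193),(145,240),(190,240),(170,215)):print(u,v,P[v,u].round(4))
E
```

```text
time: 1.1
position: [0.3861, 0.3166, 0.2613]
tool_rot: [0.718, 0.696, -0.0, -0.0]
ft_force: [-0.0, -0.2, -0.3]
grip_width: 0.0872
grip_force: 0.0
time: 2.1
position: [0.5878, 0.036, 0.2208]
tool_rot: [0.997, 0.075, -0.001, -0.0]
ft_force: [1.2, 0.5, -0.1]
grip_width: 0.0366
grip_force: 0.0
145 193 [0.6121 0.423  0.0201]
190 193 [0.6155 0.2824 0.0195]
145 240 [0.4663 0.4148 0.0111]
190 240 [0.4703 0.2772 0.0041]
170 215 [0.5466 0.3438 0.0065]
```

View pics/s1.png

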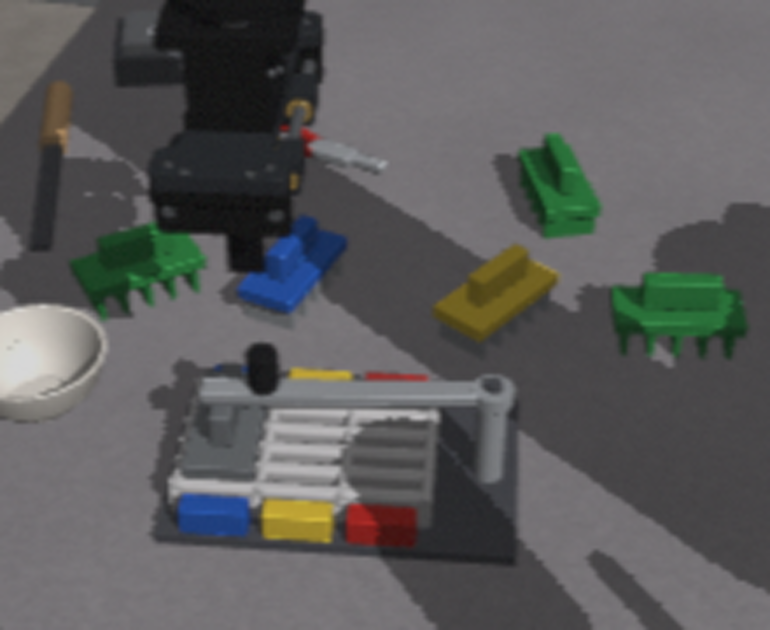

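View pics/tray.png

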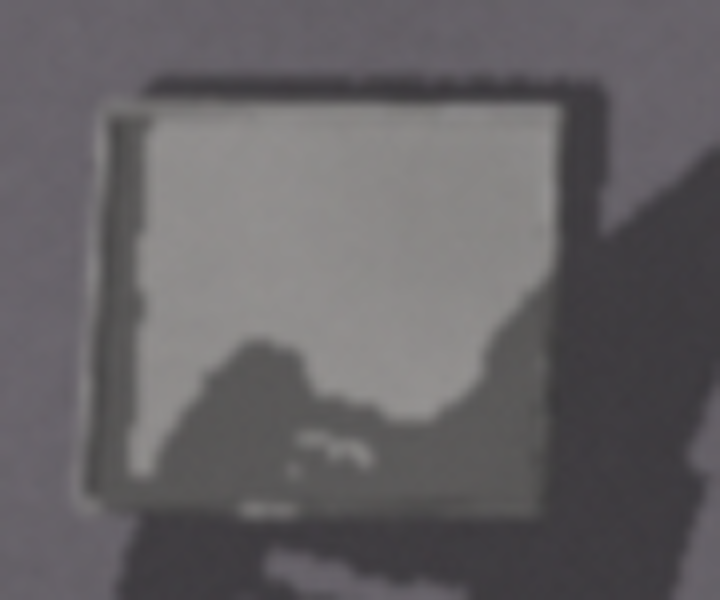

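Side crop: the keeper lies shut along the block and the worn cassette is the grey one in the blue lane. The tray centre in its crop is (325,310), which is about (.535,.357) in the world. I go down over the knob and work out the arc.

```bash
python3 -m handwheel '{"hand":[0.42,0.42,0.42,0.42,0.42,0.42],"translation":[[0,0,-30],[0,0,-60],[0,0,-85],[0,0,-100],[0,0,-109],[0,0,-109]],"turn":[[0,0,0],[0,0,0],[0,0,0],[0,0,0],[0,0,0],[0,0,0]]}'
python3 - <<'E'
import numpy as np
a=.15
for k in range(2):
    o=153*np.array([np.cos(a+.72*k),np.sin(a+.72*k)])
    print([[*(153*np.array([np.cos(a+.72*k+t),np.sin(a+.72*k+t)])-o).round().astype(int).tolist(),0] for t in np.arange(1,13)*.06])
E
```

```text
time: 2.65
position: [0.5864, 0.037, 0.1105]
tool_rot: [0.997, 0.078, -0.002, -0.0]
ft_force: [-0.3, -0.2, 0.2]
grip_width: 0.0367
grip_force: 0.0
[[-2, 9, 0], [-4, 18, 0], [-7, 27, 0], [-10, 35, 0], [-14, 44, 0], [-18, 52, 0], [-22, 60, 0], [-28, 67, 0], [-33, 75, 0], [-39, 81, 0], [-46, 88, 0], [-53, 94, 0]]
[[-7, 6, 0], [-15, 11, 0], [-23, 16, 0], [-31, 20, 0], [-39, 24, 0], [-48, 27, 0], [-56, 30, 0], [-65, 32, 0], [-74, 34, 0], [-83, 35, 0], [-92, 36, 0], [-102, 36, 0]]
```

```bash
python3 -m handwheel '{"hand":[0.42,0.42,0.42,0.42,0.42,0.42,0.42,0.42,0.42,0.42,0.42,0.42],"translation":[[-2,9,0],[-4,18,0],[-7,27,0],[-10,35,0],[-14,44,0],[-18,52,0],[-22,60,0],[-28,67,0],[-33,75,0],[-39,81,0],[-46,88,0],[-53,94,0]],"turn":[[0,0,0.06],[0,0,0.12],[0,0,0.18],[0,0,0.24],[0,0,0.30],[0,0,0.36],[0,0,0.42],[0,0,0.48],[0,0,0.54],[0,0,0.60],[0,0,0.66],[0,0,0.72]]}'
python3 -m handwheel '{"hand":[0.42,0.42,0.42,0.42,0.42,0.42,0.42,0.42,0.42,0.42,0.42,0.42],"translation":[[-7,6,0],[-15,11,0],[-23,16,0],[-31,20,0],[-39,24,0],[-48,27,0],[-56,30,0],[-65,32,0],[-74,34,0],[-83,35,0],[-92,36,0],[-102,36,0]],"turn":[[0,0,0.06],[0,0,0.12],[0,0,0.18],[0,0,0.24],[0,0,0.30],[0,0,0.36],[0,0,0.42],[0,0,0.48],[0,0,0.54],[0,0,0.60],[0,0,0.66],[0,0,0.72]]}'
```

```text
time: 3.65
position: [0.5361, 0.1307, 0.1142]
tool_rot: [0.905, 0.425, 0.002, 0.001]
ft_force: [0.9, -0.9, 0.4]
grip_width: 0.0368
grip_force: 0.5
time: 4.65
position: [0.435, 0.1669, 0.1142]
tool_rot: [0.697, 0.717, 0.002, 0.002]
ft_force: [1.0, -0.2, 0.5]
grip_width: 0.0363
grip_force: 0.6
```

```bash
python3 -m handwheel '{"hand":[0.42,0.42,0.42,0.42,0.5,0.5],"translation":[[0,0,30],[0,0,65],[0,0,100],[0,0,135],[0,0,135],[0,0,135]],"turn":[[0,0,0],[0,0,0],[0,0,0],[0,0,0.06],[0,0,0.12],[0,0,0.12]]}'
cat > worn.py <<'E'
from h import *
im=[]
for n in('top','side'):
    p,d,P=snap(n); X,Y,Z=P[...,0],P[...,1],P[...,2]
    m=(abs(X-.618)<.04)&(abs(Y-.03)<.06)&(Z>.060)&(Z<.08)
    print(n,'rib',m.sum(),np.median(P[m],0).round(4),cv2.minAreaRect((P[m][:,:2]*1000).astype(np.float32)))
    c=p[165:285,225:345] if n=='top' else p[170:290,210:330]
    im.append(cv2.resize(c,None,fx=3.3,fy=3.3,interpolation=2))
cv2.imwrite('pics/b1.png',np.hstack(im)[...,::-1])
E
python3 worn.py
```

```text
time: 5.15
position: [0.4349, 0.1669, 0.2514]
tool_rot: [0.654, 0.757, 0.003, 0.003]
ft_force: [-0.4, -0.2, -0.7]
grip_width: 0.0411
grip_force: 0.0
top rib 115 [0.6173 0.0307 0.0719] ((618.830078125, 29.585391998291016), (17.096460342407227, 58.6083869934082), 7.726464748382568)
side rib 141 [0.6159 0.0354 0.0704] ((618.1851196289062, 29.644363403320312), (16.852554321289062, 58.635101318359375), 9.297261238098145)
```

View pics/b1.png

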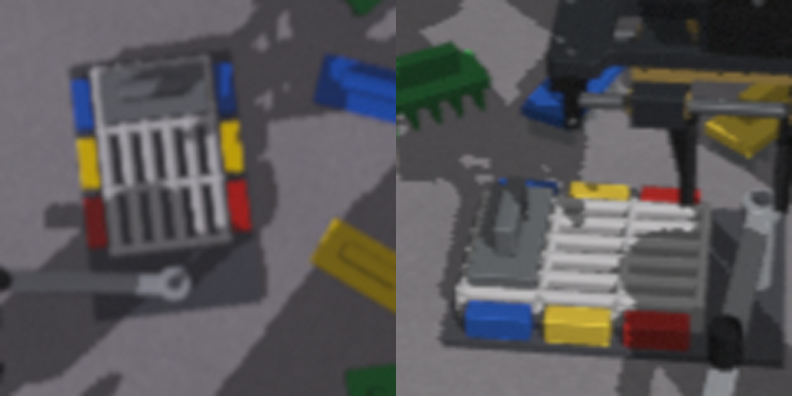

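Keeper is open (top crop: bar swung left along row 285). The worn rib is at (.6185,.0296), yaw 0.148. Going to grip it.

```bash
python3 -m handwheel '{"hand":[0.5,0.5,0.5,0.5,0.5,0.5,0.5,0.5,0.5,0.5,0.5,0.5],"translation":[[30,-22,0],[60,-45,0],[90,-68,0],[120,-90,0],[150,-112,0],[184,-137,0],[184,-137,-35],[184,-137,-70],[184,-137,-105],[184,-137,-140],[184,-137,-140],[184,-137,-140]],"turn":[[0,0,0],[0,0,0],[0,0,0],[0,0,0],[0,0,0],[0,0,0],[0,0,0],[0,0,0],[0,0,0],[0,0,0],[0,0,0],[0,0,0]]}'
python3 -m handwheel '{"hand":[0.5,0.5,0.5,0.5,0.1,0.1,0.1,0.1,0.1,0.1],"translation":[[0,0,-15],[0,0,-30],[0,0,-42],[0,0,-42],[0,0,-42],[0,0,-42],[0,0,-42],[0,0,-42],[0,0,-42],[0,0,-42]],"turn":[[0,0,0],[0,0,0],[0,0,0],[0,0,0],[0,0,0],[0,0,0],[0,0,0],[0,0,0],[0,0,0],[0,0,0]]}' 30
```

```text
time: 6.25
position: [0.6145, 0.0296, 0.1046]
tool_rot: [0.655, 0.755, -0.002, -0.003]
ft_force: [1.0, -0.7, 1.3]
grip_width: 0.0437
grip_force: 0.0
time: 7.08
position: [0.6169, 0.0293, 0.0661]
tool_rot: [0.655, 0.755, 0.0, 0.0]
ft_force: [-0.6, -0.1, 2.1]
grip_width: 0.0154
grip_force: 30.0
```

```bash
python3 -m handwheel '{"hand":[0.1,0.1,0.1,0.1,0.1,0.1,0.1,0.1,0.1,0.1,0.1,0.1],"translation":[[0,0,6],[0,0,12],[0,0,20],[0,0,30],[0,0,50],[0,0,80],[0,0,110],[-10,40,110],[-20,80,110],[-30,120,110],[-40,160,110],[-40,160,110]],"turn":[[0,0,0],[0,0,0],[0,0,0],[0,0,0],[0,0,0],[0,0,0],[0,0,0],[0,0,-0.02],[0,0,-0.05],[0,0,-0.08],[0,0,-0.1],[0,0,-0.1]]}'
python3 - <<'E'
from h import *
for n in('top','side'):
    p,d,P=snap(n); o=robot.get_obs()['position']
    X,Y,Z=P[...,0]-o[0],P[...,1]-o[1],P[...,2]-o[2]
    h=cv2.cvtColor(p,cv2.COLOR_RGB2HSV)
    m=(abs(X)<.06)&(abs(Y)<.08)&(Z>-.037)&(Z<-.018)
    print(o,m.sum(),n,cv2.minAreaRect((np.c_[X[m],Y[m]]*1000).astype(np.float32)),Z[m].min())
save(p,'held.png',None,1.4)
E
```

```text
time: 8.08
position: [0.5736, 0.1966, 0.1765]
tool_rot: [0.69, 0.724, 0.001, -0.002]
ft_force: [-0.7, -0.5, -2.7]
grip_width: 0.0158
grip_force: 30.0
[0.57496312 0.19336183 0.17640095] 120 top ((2.228485107421875, -30.556169509887695), (46.771568298339844, 31.42517852783203), 2.5900089740753174) -0.031056354390132712
[0.57608206 0.19129283 0.1763476 ] 582 side ((-0.23243141174316406, 1.431976318359375), (48.13003158569336, 101.3354263305664), 2.5767605304718018) -0.032506560906027326
```

View pics/held.png

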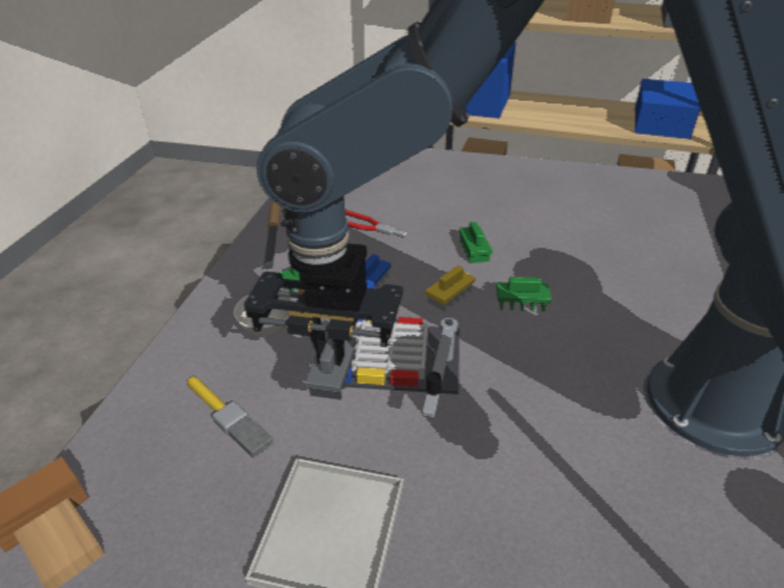

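The cassette is held upright. On to the tray, checking its centre from the depth on the way.

```bash
python3 -m handwheel '{"hand":[0.1,0.1,0.1,0.1,0.1,0.1,0.1,0.1,0.1],"translation":[[-10,35,0],[-20,70,0],[-30,105,0],[-37,140,0],[-41,165,0],[-41,165,-25],[-41,165,-50],[-41,165,-50],[-41,165,-50]],"turn":[[0,0,-0.02],[0,0,-0.04],[0,0,-0.06],[0,0,-0.07],[0,0,-0.07],[0,0,-0.07],[0,0,-0.07],[0,0,-0.07],[0,0,-0.07]]}'
python3 - <<'E'
from h import *
z=np.load('/tmp/side.npz');p=z['p'];P=cloud('side',z['d']);X,Y,Z=P[...,0],P[...,1],P[...,2]
s=cv2.cvtColor(p,cv2.COLOR_RGB2HSV)
m=(p.min(-1)>85)&(abs(X-.535)<.11)&(abs(Y-.357)<.12)&(Z>-.004)&(Z<.025)
k,l,st,ce=cv2.connectedComponentsWithStats(m.astype(np.uint8));i=1+st[1:,4].argmax();q=P[l==i]
print(st[i],cv2.minAreaRect((q[:,:2]*1000).astype(np.float32)),np.percentile(q,[1,99],axis=0))
print(robot.get_obs()['position'])
E
```

```text
time: 8.93
position: [0.5355, 0.3527, 0.1244]
tool_rot: [0.717, 0.697, -0.002, -0.001]
ft_force: [0.4, -0.2, -3.8]
grip_width: 0.0157
grip_force: 30.0
[  158   318   149   102 10632] ((534.9789428710938, 346.2428894042969), (220.11669921875, 218.37062072753906), 0.05864909663796425) [[ 0.42727697  0.2396128  -0.00270123]
 [ 0.64309242  0.44636726  0.01836366]]
[0.53547373 0.35267334 0.12443606]
```

```bash
python3 -m handwheel '{"hand":[0.1,0.1,0.1,0.1,0.1,0.1,0.1,0.1],"translation":[[0,2,-20],[0,3,-35],[0,3,-48],[0,3,-54],[0,3,-58],[0,3,-61],[0,3,-63],[0,3,-64]],"turn":[[0,0,0],[0,0,0],[0,0,0],[0,0,0],[0,0,0],[0,0,0],[0,0,0],[0,0,0]]}'
```

```text
time: 9.6
position: [0.5364, 0.3574, 0.062]
tool_rot: [0.717, 0.697, 0.0, 0.0]
ft_force: [0.1, 0.3, -4.0]
grip_width: 0.016
grip_force: 30.0
```

```bash
python3 -m handwheel '{"hand":[0.1,0.1,0.1,0.1],"translation":[[0,0,-1],[0,0,-2],[0,0,-2],[0,0,-2]],"turn":[[0,0,0],[0,0,0],[0,0,0],[0,0,0]]}'
python3 -m handwheel '{"hand":[0.1,0.1,0.1,0.1],"translation":[[0,0,-1],[0,0,-2],[0,0,-2],[0,0,-2]],"turn":[[0,0,0],[0,0,0],[0,0,0],[0,0,0]]}'
```

```text
time: 9.93
position: [0.536, 0.3574, 0.0598]
tool_rot: [0.717, 0.697, 0.0, 0.0]
ft_force: [-1.0, -0.1, -3.5]
grip_width: 0.0159
grip_force: 30.0
time: 10.27
position: [0.5361, 0.3574, 0.0581]
tool_rot: [0.717, 0.697, 0.0, 0.0]
ft_force: [-0.7, -0.4, 1.7]
grip_width: 0.0159
grip_force: 30.0
```

Contact at TCP .058, as expected. Release, rise, and look again from clear of the workspace.

```bash
python3 -m handwheel '{"hand":[0.5,0.5,0.5,0.5,0.5,0.5,0.5,0.5,0.5,0.5,0.5],"translation":[[0,0,0],[0,0,0],[0,0,0],[0,0,15],[0,0,40],[0,0,75],[0,0,110],[0,0,150],[0,0,190],[0,0,190],[0,0,190]],"turn":[[0,0,0],[0,0,0],[0,0,0],[0,0,0],[0,0,0],[0,0,-0.1],[0,0,-0.2],[0,0,-0.3],[0,0,-0.4],[0,0,-0.49],[0,0,-0.49]]}'
cat > fresh.py <<'E'
from h import *
for n in('top','side'):
    p,d,P=snap(n);X,Y,Z=P[...,0],P[...,1],P[...,2];hsv=cv2.cvtColor(p,cv2.COLOR_RGB2HSV)
    for c,lo,hi in(('Y',18,35),('B',105,130)):
        m=((abs(X-.6)<.25)&(Y<-.08)&(Y>-.35)&(hsv[...,0]>=lo)&(hsv[...,0]<=hi)&(hsv[...,1]>120)&(Z>.02)&(Z<.075)).astype(np.uint8)
        k,l,st,ce=cv2.connectedComponentsWithStats(m)
        for i in range(1,k):
            if st[i,4]<100: continue
            q=P[l==i]; r=q[q[:,2]>.05]
            f=lambda s:[np.round(v,1) for v in cv2.minAreaRect((s[:,:2]*1000).astype(np.float32))]
            print(n,c,ce[i].round(),'bar',f(q),'rib',f(r) if len(r)>10 else 0)
    w=(abs(X-.535)<.06)&(abs(Y-.357)<.07)&(Z>.05)&(Z<.08)
    if w.sum()>10:print(n,'worn rib',cv2.minAreaRect((P[w][:,:2]*1000).astype(np.float32)),np.median(Z[w]))
print(robot.get_obs()['position'])
E
python3 fresh.py
```

```text
time: 11.18
position: [0.5376, 0.3581, 0.2513]
tool_rot: [0.865, 0.502, 0.004, 0.0]
ft_force: [-0.4, -1.0, 0.2]
grip_width: 0.0433
grip_force: 0.0
top Y [336. 245.] bar [array([ 462.4, -172.1]), array([98.1, 47.7]), np.float64(60.9)] rib [array([ 463.2, -171.7]), array([59.3, 16.3]), np.float64(60.5)]
top B [337. 192.] bar [array([ 627.1, -173.1]), array([97.6, 47.3]), np.float64(76.2)] rib [array([ 627.7, -172. ]), array([59. , 16.1]), np.float64(75.4)]
top worn rib ((537.3256225585938, 357.2091979980469), (58.54824447631836, 15.881834983825684), 88.10084533691406) 0.06446122090142437
side Y [321. 203.] bar [array([ 462.7, -171.5]), array([100.8,  49.6]), np.float64(61.7)] rib [array([ 462.4, -171.9]), array([61.2, 16.1]), np.float64(61.2)]
side B [263. 196.] bar [array([ 625.3, -173.2]), array([104.7,  47.6]), np.float64(74.3)] rib [array([ 626.5, -171.5]), array([57.7, 14.4]), np.float64(76.4)]
side worn rib ((536.845947265625, 356.8146057128906), (59.532676696777344, 16.625370025634766), 88.91017150878906) 0.06257597605593634
[0.53518007 0.35691389 0.24688998]
```

```bash
python3 -m handwheel '{"hand":[0.5,0.5,0.5,0.5,0.5,0.5,0.5,0.5,0.5,0.5,0.5,0.5],"translation":[[-6,-40,0],[-11,-80,0],[-17,-120,0],[-22,-160,0],[-28,-200,0],[-33,-240,0],[-39,-280,0],[-44,-320,0],[-50,-360,0],[-55,-400,0],[-60,-440,0],[-66,-480,0]],"turn":[[0,0,0],[0,0,0],[0,0,0],[0,0,0],[0,0,0],[0,0,0],[0,0,0],[0,0,0],[0,0,0],[0,0,0],[0,0,0],[0,0,0]]}'
python3 -m handwheel '{"hand":[0.5,0.5,0.5,0.5,0.5,0.5,0.5,0.5],"translation":[[-4,-30,0],[-7,-49,-30],[-7,-49,-65],[-7,-49,-100],[-7,-49,-130],[-7,-49,-150],[-7,-49,-150],[-7,-49,-150]],"turn":[[0,0,0],[0,0,0],[0,0,0],[0,0,0],[0,0,0],[0,0,0],[0,0,0],[0,0,0]]}'
```

```text
time: 12.28
position: [0.4681, -0.1239, 0.2456]
tool_rot: [0.864, 0.503, -0.001, -0.002]
ft_force: [1.1, -0.1, 0.4]
grip_width: 0.0434
grip_force: 0.0
time: 12.95
position: [0.4612, -0.1706, 0.0955]
tool_rot: [0.864, 0.503, -0.001, -0.003]
ft_force: [-0.1, -0.5, 0.5]
grip_width: 0.0437
grip_force: 0.0
```

```bash
python3 -m handwheel '{"hand":[0.5,0.5,0.5,0.5,0.1,0.1,0.1,0.1,0.1,0.1],"translation":[[1,-1,-15],[1,-1,-30],[1,-1,-39],[1,-1,-39],[1,-1,-39],[1,-1,-39],[1,-1,-39],[1,-1,-39],[1,-1,-39],[1,-1,-39]],"turn":[[0,0,0],[0,0,0],[0,0,0],[0,0,0],[0,0,0],[0,0,0],[0,0,0],[0,0,0],[0,0,0],[0,0,0]]}' 30
python3 -m handwheel '{"hand":[0.1,0.1,0.1,0.1,0.1,0.1,0.1,0.1,0.1,0.1,0.1,0.1],"translation":[[0,0,20],[0,0,50],[0,0,80],[0,0,110],[15,35,110],[35,70,110],[55,105,110],[70,130,110],[85,160,110],[95,180,110],[101,193,110],[101,193,110]],"turn":[[0,0,0],[0,0,0],[0,0,0],[0,0,0.05],[0,0,0.15],[0,0,0.25],[0,0,0.35],[0,0,0.45],[0,0,0.55],[0,0,0.62],[0,0,0.66],[0,0,0.66]]}'
cat > held.py <<'E'
from h import *
import sys
# held cassette bar (below the fingers) in the tool's x-y, from the side camera's depth
for n in('side','top'):
    o=robot.get_obs();p,d,P=snap(n);o=robot.get_obs()
    x,y,z,w=o['tool_rot'];th=2*np.arctan2(y,x)-np.pi/2;c,s=np.cos(th),np.sin(th)
    D=P-o['position'];A=D[...,0]*c+D[...,1]*s;B=-D[...,0]*s+D[...,1]*c;Z=D[...,2]
    h=cv2.cvtColor(p,cv2.COLOR_RGB2HSV);lo,hi={'Y':(18,35),'B':(105,130)}[sys.argv[1]]
    m=(h[...,0]>=lo)&(h[...,0]<=hi)&(h[...,1]>110)&(abs(A)<.04)&(abs(B)<.07)&(Z>-.045)&(Z<.02)
    if m.sum()>20: print(n,'theta',th.round(4),'bar in tool frame (grip axis, long axis) mm',m.sum(),cv2.minAreaRect((np.c_[A[m],B[m]]*1000).astype(np.float32)), np.percentile(Z[m],[2,50,98]).round(4))
print(o['position'],o['ft_force'])
E
python3 held.py Y
```

```text
time: 13.78
position: [0.4636, -0.1724, 0.0589]
tool_rot: [0.865, 0.502, -0.0, -0.0]
ft_force: [-1.4, 0.9, 4.3]
grip_width: 0.0155
grip_force: 30.0
time: 14.78
position: [0.5656, 0.0233, 0.168]
tool_rot: [0.654, 0.757, 0.001, -0.0]
ft_force: [-0.4, -0.1, -2.9]
grip_width: 0.016
grip_force: 30.0
side theta 0.1444 bar in tool frame (grip axis, long axis) mm 581 ((2.014894485473633, -0.12039566040039062), (47.0469970703125, 101.92859649658203), 0.20660506188869476) [-0.0346 -0.025   0.0033]
top theta 0.1429 bar in tool frame (grip axis, long axis) mm 35 ((-7.106059551239014, -44.676658630371094), (11.27609634399414, 28.26129913330078), 83.03536224365234) [-0.0302 -0.0239 -0.0196]
[0.56422704 0.02068996 0.16795115] [ 0.67221745 -0.09864951 -2.53752519]
```

Held well. I come down just above the yellow lane, target TCP (.5626,.0213).

```bash
python3 -m handwheel '{"hand":[0.1,0.1,0.1,0.1,0.1,0.1],"translation":[[-2,1,-25],[-2,1,-50],[-2,1,-62],[-2,1,-69],[-2,1,-69],[-2,1,-69]],"turn":[[0,0,0.007],[0,0,0.007],[0,0,0.007],[0,0,0.007],[0,0,0.007],[0,0,0.007]]}'
python3 held.py Y
python3 - <<'E'
from h import *
a=np.load('/tmp/top.npz')['p'][165:265,245:345];b=np.load('/tmp/side.npz')['p'][195:295,215:315]
cv2.imwrite('pics/y1.png',np.hstack([cv2.resize(i,None,fx=4,fy=4,interpolation=2) for i in(a,b)])[...,::-1])
E
```

```text
time: 15.38
position: [0.5628, 0.0204, 0.0996]
tool_rot: [0.653, 0.757, -0.0, -0.0]
ft_force: [0.3, 0.6, -3.4]
grip_width: 0.0157
grip_force: 30.0
side theta 0.1479 bar in tool frame (grip axis, long axis) mm 554 ((0.6157054901123047, -1.0861167907714844), (102.55657196044922, 47.7621955871582), 89.8267593383789) [-0.0354 -0.0255  0.0047]
top theta 0.1482 bar in tool frame (grip axis, long axis) mm 26 ((-10.66629695892334, -45.57070541381836), (8.890762329101562, 23.62645721435547), 82.56784057617188) [-0.0298 -0.0229 -0.0192]
[0.563707   0.02068234 0.10052134] [-0.00289502  0.19111866 -2.36299151]
```

View pics/y1.png

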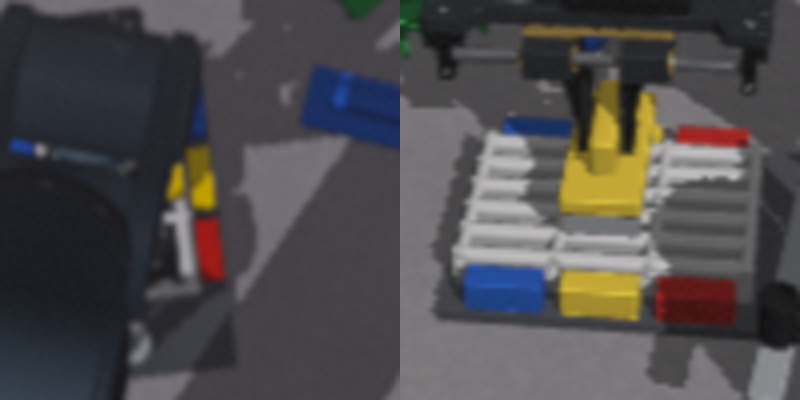

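Side crop: the yellow cassette hangs over the yellow lane, square, between the yellow end blocks. Small correction, then a gentle descent.

```bash
python3 -m handwheel '{"hand":[0.1,0.1,0.1,0.1,0.1,0.1,0.1,0.1,0.1],"translation":[[-1,1.5,0],[-1,1.5,-3],[-1,1.5,-5],[-1,1.5,-7],[-1,1.5,-9],[-1,1.5,-11],[-1,1.5,-13],[-1,1.5,-14],[-1,1.5,-14]],"turn":[[0,0,0],[0,0,0],[0,0,0],[0,0,0],[0,0,0],[0,0,0],[0,0,0],[0,0,0],[0,0,0]]}'
```

```text
time: 16.23
position: [0.5617, 0.0229, 0.0852]
tool_rot: [0.652, 0.758, -0.0, -0.0]
ft_force: [-0.3, -0.0, -3.1]
grip_width: 0.0159
grip_force: 30.0
```

```bash
python3 -m handwheel '{"hand":[0.1,0.1,0.1,0.1,0.1,0.1,0.1],"translation":[[0,0,-2],[0,0,-4],[0,0,-6],[0,0,-8],[0,0,-10],[0,0,-11],[0,0,-11]],"turn":[[0,0,0],[0,0,0],[0,0,0],[0,0,0],[0,0,0],[0,0,0],[0,0,0]]}'
python3 held.py Y
```

```text
time: 16.82
position: [0.5617, 0.0228, 0.0742]
tool_rot: [0.653, 0.758, -0.0, -0.0]
ft_force: [-0.3, -0.3, -2.9]
grip_width: 0.0161
grip_force: 30.0
side theta 0.149 bar in tool frame (grip axis, long axis) mm 576 ((0.8859138488769531, 0.7768020629882812), (47.01545333862305, 138.2460174560547), 0.015819258987903595) [-0.0446 -0.0254  0.0024]
top theta 0.149 bar in tool frame (grip axis, long axis) mm 53 ((-0.27072906494140625, -54.02775192260742), (43.3393440246582, 31.382862091064453), 0.752079427242279) [-0.0445 -0.039  -0.0192]
[0.56193613 0.0228041  0.07450732] [-0.27806099 -0.63118703 -2.09333816]
```

Sliding in freely. Continue to the seat.

```bash
python3 -m handwheel '{"hand":[0.1,0.1,0.1,0.1,0.1],"translation":[[0,0,-2],[0,0,-4],[0,0,-6],[0,0,-6],[0,0,-6]],"turn":[[0,0,0],[0,0,0],[0,0,0],[0,0,0],[0,0,0]]}'
```

```text
time: 17.33
position: [0.5623, 0.0225, 0.0707]
tool_rot: [0.652, 0.758, 0.0, 0.001]
ft_force: [-2.8, -1.6, 12.4]
grip_width: 0.0157
grip_force: 30.0
```

Seated (.0707 = .042 + grip offset .029). Release, rise and check.

```bash
python3 -m handwheel '{"hand":[0.45,0.45,0.45,0.45,0.45,0.45,0.45,0.45,0.45,0.45,0.45],"translation":[[0,0,3],[0,0,3],[0,0,3],[0,0,15],[0,0,40],[0,0,75],[0,0,110],[-5,40,140],[-10,80,150],[-10,120,150],[-10,120,150]],"turn":[[0,0,0],[0,0,0],[0,0,0],[0,0,0],[0,0,0],[0,0,-0.1],[0,0,-0.2],[0,0,-0.3],[0,0,-0.4],[0,0,-0.4],[0,0,-0.4]]}'
sed -i 's/(Y<-.08)/(Y<.07)/' fresh.py; python3 fresh.py
```

```text
time: 18.25
position: [0.5518, 0.1483, 0.2201]
tool_rot: [0.789, 0.615, 0.002, -0.0]
ft_force: [0.3, -0.8, -0.7]
grip_width: 0.0388
grip_force: 0.0
top Y [273. 210.] bar [array([564.4,  20.5]), array([47.4, 98.8]), np.float64(8.5)] rib [array([564.,  20.]), array([45., 93.]), np.float64(9.0)]
top B [337. 192.] bar [array([ 626.7, -173. ]), array([97.2, 48.1]), np.float64(77.0)] rib [array([ 627.2, -171.9]), array([59.5, 16.6]), np.float64(76.7)]
top worn rib ((537.6951293945312, 367.2354736328125), (38.78271484375, 15.849071502685547), 85.58069610595703) 0.06511681762274413
side Y [268. 242.] bar [array([565.2,   8.7]), array([ 46.9, 125.9]), np.float64(8.5)] rib [array([563.5,  22.1]), array([16., 59.]), np.float64(7.9)]
side worn rib ((537.15771484375, 357.140380859375), (59.977970123291016, 16.511478424072266), 88.0250473022461) 0.06271523787788302
[0.5515095  0.14475552 0.21853376]
```

Yellow is home. Now blue at (.627,-.1722).

```bash
python3 -m handwheel '{"hand":[0.5,0.5,0.5,0.5,0.5,0.5,0.5,0.5,0.5,0.5,0.5,0.5],"translation":[[9,-38,0],[18,-76,0],[27,-114,0],[36,-152,0],[45,-190,0],[54,-228,0],[63,-266,0],[75,-317,0],[75,-317,-40],[75,-317,-80],[75,-317,-115],[75,-317,-120]],"turn":[[0,0,0],[0,0,0],[0,0,0],[0,0,0],[0,0,0],[0,0,0],[0,0,0],[0,0,0.01],[0,0,0.01],[0,0,0.01],[0,0,0.01],[0,0,0.01]]}'
python3 -m handwheel '{"hand":[0.5,0.5,0.5],"translation":[[0,0,0],[0,0,0],[0,0,0]],"turn":[[0,0,0],[0,0,0],[0,0,0]]}'
```

```text
time: 19.35
position: [0.6211, -0.1746, 0.0907]
tool_rot: [0.788, 0.616, -0.004, -0.007]
ft_force: [-0.7, 0.5, -1.0]
grip_width: 0.0436
grip_force: 0.0
time: 19.6
position: [0.6285, -0.1752, 0.1009]
tool_rot: [0.787, 0.617, 0.001, 0.002]
ft_force: [0.3, 0.5, 0.4]
grip_width: 0.0438
grip_force: 0.0
```

```bash
python3 -m handwheel '{"hand":[0.5,0.5,0.5,0.5,0.5,0.1,0.1,0.1,0.1,0.1,0.1],"translation":[[-1,2,-10],[-1,2,-22],[-1,2,-34],[-1,2,-41],[-1,2,-41],[-1,2,-41],[-1,2,-41],[-1,2,-41],[-1,2,-41],[-1,2,-41],[-1,2,-41]],"turn":[[0,0,0],[0,0,0],[0,0,0],[0,0,0],[0,0,0],[0,0,0],[0,0,0],[0,0,0],[0,0,0],[0,0,0],[0,0,0]]}' 30
```

```text
time: 20.52
position: [0.6264, -0.1724, 0.058]
tool_rot: [0.787, 0.617, 0.0, 0.001]
ft_force: [0.2, -0.7, 0.6]
grip_width: 0.0156
grip_force: 30.0
```

```bash
python3 -m handwheel '{"hand":[0.1,0.1,0.1,0.1,0.1,0.1,0.1,0.1,0.1,0.1,0.1,0.1],"translation":[[0,0,20],[0,0,50],[0,0,80],[0,0,100],[-1,32,100],[-3,65,100],[-4,100,100],[-6,135,100],[-7,165,100],[-8,190,100],[-9,203,85],[-9,203,60]],"turn":[[0,0,0],[0,0,0],[0,0,0],[0,0,0.04],[0,0,0.10],[0,0,0.16],[0,0,0.22],[0,0,0.28],[0,0,0.34],[0,0,0.39],[0,0,0.39],[0,0,0.39]]}'
python3 -m handwheel '{"hand":[0.1,0.1,0.1,0.1,0.1,0.1],"translation":[[0,0,-5],[0,0,-10],[0,0,-15],[0,0,-17],[0,0,-17],[0,0,-17]],"turn":[[0,0,0],[0,0,0],[0,0,0],[0,0,0],[0,0,0],[0,0,0]]}'
python3 held.py B
```

```text
time: 21.52
position: [0.6181, 0.0344, 0.1196]
tool_rot: [0.651, 0.759, 0.002, 0.002]
ft_force: [0.8, -1.1, -2.5]
grip_width: 0.0153
grip_force: 30.0
time: 22.02
position: [0.6175, 0.0301, 0.1011]
tool_rot: [0.653, 0.757, 0.0, 0.0]
ft_force: [0.2, 0.3, -2.7]
grip_width: 0.0155
grip_force: 30.0
side theta 0.1482 bar in tool frame (grip axis, long axis) mm 544 ((0.5920619964599609, -1.8627471923828125), (101.9439926147461, 47.41831970214844), 89.44957733154297) [-0.034  -0.0242  0.0032]
top theta 0.1484 bar in tool frame (grip axis, long axis) mm 43 ((-4.267754554748535, -44.293521881103516), (11.981959342956543, 35.04026412963867), 82.94595336914062) [-0.0313 -0.0234 -0.0189]
[0.61750982 0.03035976 0.10130599] [-0.39980794  0.42421111 -2.84917161]
```

```bash
python3 -m handwheel '{"hand":[0.1,0.1,0.1,0.1,0.1,0.1,0.1,0.1,0.1,0.1],"translation":[[0,1,0],[0,1,-3],[0,1,-5],[0,1,-7],[0,1,-9],[0,1,-11],[0,1,-13],[0,1,-15],[0,1,-16],[0,1,-16]],"turn":[[0,0,0],[0,0,0],[0,0,0],[0,0,0],[0,0,0],[0,0,0],[0,0,0],[0,0,0],[0,0,0],[0,0,0]]}'
```

```text
time: 22.95
position: [0.617, 0.0316, 0.0842]
tool_rot: [0.653, 0.758, -0.0, 0.0]
ft_force: [1.8, -1.2, -4.0]
grip_width: 0.0157
grip_force: 30.0
```

```bash
python3 -m handwheel '{"hand":[0.1,0.1,0.1,0.1,0.1,0.1,0.1,0.1,0.1],"translation":[[0,0,-2],[0,0,-4],[0,0,-6],[0,0,-8],[0,0,-10],[0,0,-12],[0,0,-14],[0,0,-15],[0,0,-15]],"turn":[[0,0,0],[0,0,0],[0,0,0],[0,0,0],[0,0,0],[0,0,0],[0,0,0],[0,0,0],[0,0,0]]}'
```

```text
time: 23.7
position: [0.6171, 0.0316, 0.0699]
tool_rot: [0.653, 0.758, -0.0, 0.0]
ft_force: [-0.7, -2.3, 0.2]
grip_width: 0.0158
grip_force: 30.0
```

```bash
python3 -m handwheel '{"hand":[0.1,0.1,0.1],"translation":[[0,0,-1],[0,0,-2],[0,0,-2]],"turn":[[0,0,0],[0,0,0],[0,0,0]]}'
python3 -m handwheel '{"hand":[0.45,0.45,0.45,0.45,0.45,0.45,0.45,0.45,0.45,0.45,0.45,0.45],"translation":[[0,0,2],[0,0,2],[0,0,2],[0,0,15],[0,0,40],[0,0,75],[0,0,110],[-20,40,140],[-50,80,140],[-80,110,140],[-110,135,140],[-110,135,140]],"turn":[[0,0,0],[0,0,0],[0,0,0],[0,0,0],[0,0,0],[0,0,0],[0,0,0],[0,0,0],[0,0,0],[0,0,0],[0,0,0],[0,0,0]]}'
python3 - <<'E'
from h import *
im=[]
for n in('top','side'):
    p,d,P=snap(n);X,Y,Z=P[...,0],P[...,1],P[...,2];hsv=cv2.cvtColor(p,cv2.COLOR_RGB2HSV)
    for c,lo,hi in(('Y',18,35),('B',105,130)):
        q=(hsv[...,0]>=lo)&(hsv[...,0]<=hi)&(hsv[...,1]>110)&(X>.5)&(X<.7)&(abs(Y-.02)<.05)
        r=P[q&(Z>.062)&(Z<.085)]; b=P[q&(Z>.036)&(Z<.055)]
        print(n,c,cv2.minAreaRect((r[:,:2]*1000).astype(np.float32)) if len(r)>9 else 0,np.median(r[:,2]) if len(r) else 0,'bar z',np.median(b[:,2]) if len(b) else 0)
    m=(X<.55)&(X>.36)&(Y>-.02)&(Y<.28)&(Z>.105)&(Z<.123);q=P[m];print('knob',n,m.sum(),np.median(q,0) if len(q) else 0,cv2.minAreaRect((q[:,:2]*1000).astype(np.float32)) if len(q) else 0)
    c=p[165:285,225:345] if n=='top' else p[170:290,210:330]
    im.append(cv2.resize(c,None,fx=3.3,fy=3.3,interpolation=2))
cv2.imwrite('pics/f1.png',np.hstack(im)[...,::-1]);print(robot.get_obs())
E
```

```text
time: 23.95
position: [0.6171, 0.0316, 0.0698]
tool_rot: [0.652, 0.758, 0.0, 0.0]
ft_force: [-4.2, -3.0, 12.3]
grip_width: 0.0158
grip_force: 30.0
time: 24.95
position: [0.5017, 0.1698, 0.2082]
tool_rot: [0.651, 0.759, -0.001, -0.002]
ft_force: [-0.2, -1.2, -0.3]
grip_width: 0.0393
grip_force: 0.0
top Y ((564.418701171875, 22.14710235595703), (16.545991897583008, 58.569332122802734), 8.654519081115723) 0.07148628331249929 bar z 0.04644084178924701
top B ((619.3367309570312, 32.11548614501953), (17.96295738220215, 58.481319427490234), 9.111482620239258) 0.07177112163900157 bar z 0.04617251587420035
knob top 0 0 0
side Y ((560.0465087890625, 20.57012939453125), (14.495024681091309, 59.572601318359375), 15.585667610168457) 0.07043710751299043 bar z 0.045278697442599214
side B ((618.8447875976562, 29.77289581298828), (16.10982894897461, 61.074832916259766), 8.500328063964844) 0.0711013089328808 bar z 0.04543941007858909
knob side 102 [0.4374264  0.15986896 0.11472982] ((437.590576171875, 156.3611602783203), (20.64226531982422, 21.74960708618164), 47.78269577026367)
{'time': 25.05, 'q': array([ 1.12819671e-01,  4.47747221e-01,  1.70153324e+00,  5.83520028e-04,
        9.94505023e-01, -4.05872879e-02]), 'joint_velocities': array([-0.05386876,  0.02971889, -0.07795528, -0.02936637, -0.03060574,
       -0.01930168]), 'joint_torque': array([  1.0274319 , -37.99666286, -14.17521805,   0.20191686,
         0.14750612,   0.10158213]), 'position': array([0.50370583, 0.16892151, 0.20807731]), 'tool_rot': array([ 6.50963802e-01,  7.59107941e-01, -6.36263796e-04, -9.25773199e-04]), 'ft_force': array([ 0.3736385 , -0.05529444,  0.92074527]), 'moment': array([-0.08713445, -0.00912009,  0.0100139 ]), 'grip_force': 0.0, 'grip_width': 0.039087816654294276}
```

View pics/f1.png

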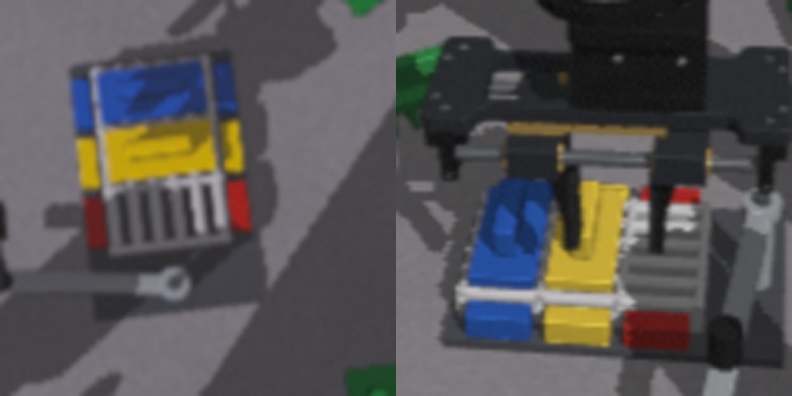

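Both fresh cassettes are home (bars at z .046, ribs .072). The knob is now at (.4375,.1565). The chord from its shut position puts the hinge at (.4385,.0035), on the block's centre line, so shut means knob near (.590,.026). Going to the knob.

```bash
python3 -m handwheel '{"hand":[0.42,0.42,0.42,0.42,0.42,0.42,0.42,0.42,0.42,0.42],"translation":[[-30,-6,0],[-66,-12,0],[-66,-12,0],[-66,-12,0],[-66,-12,-30],[-66,-12,-60],[-66,-12,-85],[-66,-12,-95],[-66,-12,-95],[-66,-12,-95]],"turn":[[0,0,-0.07],[0,0,-0.15],[0,0,-0.15],[0,0,-0.15],[0,0,-0.15],[0,0,-0.15],[0,0,-0.15],[0,0,-0.15],[0,0,-0.15],[0,0,-0.15]]}'
python3 - <<'E'
import numpy as np
a=1.577
for k in range(2):
    f=lambda t:153*np.array([np.cos(t),np.sin(t)]);b=a-.72*k
    print([[*(f(b-t)-f(b)).round().astype(int).tolist(),0] for t in np.arange(1,13)*.06])
E
```

```text
time: 25.88
position: [0.4431, 0.1544, 0.1122]
tool_rot: [0.708, 0.707, 0.0, 0.0]
ft_force: [0.3, -1.1, 0.4]
grip_width: 0.0368
grip_force: 0.0
[[9, 0, 0], [18, -1, 0], [27, -2, 0], [36, -4, 0], [45, -7, 0], [54, -9, 0], [62, -13, 0], [71, -17, 0], [79, -21, 0], [87, -26, 0], [94, -32, 0], [101, -37, 0]]
[[7, -6, 0], [13, -13, 0], [19, -20, 0], [25, -27, 0], [30, -35, 0], [34, -43, 0], [38, -51, 0], [42, -59, 0], [45, -68, 0], [48, -77, 0], [50, -86, 0], [51, -95, 0]]
```

```bash
python3 -m handwheel '{"hand":[0.42,0.42,0.42,0.42,0.42,0.42,0.42,0.42,0.42,0.42,0.42,0.42],"translation":[[9,1,0],[18,1,0],[27,0,0],[36,-2,0],[45,-5,0],[54,-7,0],[62,-11,0],[71,-15,0],[79,-19,0],[87,-24,0],[94,-30,0],[101,-35,0]],"turn":[[0,0,-0.06],[0,0,-0.12],[0,0,-0.18],[0,0,-0.24],[0,0,-0.30],[0,0,-0.36],[0,0,-0.42],[0,0,-0.48],[0,0,-0.54],[0,0,-0.60],[0,0,-0.66],[0,0,-0.72]]}'
python3 -m handwheel '{"hand":[0.42,0.42,0.42,0.42,0.42,0.42,0.42,0.42,0.42,0.42,0.42,0.42],"translation":[[7,-6,0],[13,-13,0],[19,-20,0],[25,-27,0],[30,-35,0],[34,-43,0],[38,-51,0],[42,-59,0],[45,-68,0],[47,-75,0],[48,-80,0],[48,-80,0]],"turn":[[0,0,-0.06],[0,0,-0.12],[0,0,-0.18],[0,0,-0.24],[0,0,-0.30],[0,0,-0.36],[0,0,-0.42],[0,0,-0.48],[0,0,-0.54],[0,0,-0.60],[0,0,-0.63],[0,0,-0.66]]}'
```

```text
time: 26.88
position: [0.5437, 0.1194, 0.1141]
tool_rot: [0.912, 0.411, 0.001, 0.0]
ft_force: [-1.9, 1.3, 0.1]
grip_width: 0.0363
grip_force: 0.5
time: 27.88
position: [0.592, 0.0384, 0.114]
tool_rot: [0.996, 0.094, 0.002, 0.001]
ft_force: [-0.5, 0.9, -1.1]
grip_width: 0.0367
grip_force: 0.0
```

```bash
python3 -m handwheel '{"hand":[0.42,0.42,0.42,0.42,0.42,0.42,0.42,0.42,0.42],"translation":[[0,-2,0],[0,-4,0],[1,-6,0],[1,-8,0],[1,-10,0],[1,-12,0],[1,-14,0],[1,-15,0],[1,-15,0]],"turn":[[0,0,0],[0,0,-0.03],[0,0,-0.06],[0,0,-0.06],[0,0,-0.06],[0,0,-0.06],[0,0,-0.06],[0,0,-0.06],[0,0,-0.06]]}'
python3 -m handwheel '{"hand":[0.42,0.42,0.42],"translation":[[0,-2,0],[0,-4,0],[0,-4,0]],"turn":[[0,0,0],[0,0,0],[0,0,0]]}'
```

```text
time: 28.63
position: [0.5909, 0.0244, 0.1126]
tool_rot: [0.998, 0.065, -0.0, 0.0]
ft_force: [-0.1, -0.2, 0.4]
grip_width: 0.0363
grip_force: 0.0
time: 28.88
position: [0.5909, 0.0204, 0.1125]
tool_rot: [0.998, 0.065, -0.0, 0.0]
ft_force: [0.4, -0.2, -0.4]
grip_width: 0.0368
grip_force: 0.0
```

```bash
for i in 1 ; do python3 -m handwheel '{"hand":[0.42,0.42,0.42],"translation":[[0,-1,0],[0,-2,0],[0,-2,0]],"turn":[[0,0,0],[0,0,0],[0,0,0]]}'; done
python3 -m handwheel '{"hand":[0.42,0.42,0.42],"translation":[[0,-1,0],[0,-2,0],[0,-2,0]],"turn":[[0,0,0],[0,0,0],[0,0,0]]}'
```

```text
time: 29.13
position: [0.5909, 0.0186, 0.1125]
tool_rot: [0.998, 0.065, -0.0, 0.0]
ft_force: [0.1, 0.2, -0.3]
grip_width: 0.0365
grip_force: 0.1
time: 29.38
position: [0.5909, 0.0167, 0.1125]
tool_rot: [0.998, 0.065, -0.0, 0.0]
ft_force: [-0.2, -0.1, -0.0]
grip_width: 0.0364
grip_force: 0.2
```

```bash
python3 -m handwheel '{"hand":[0.42,0.42,0.42],"translation":[[0,-1,0],[0,-2,0],[0,-2,0]],"turn":[[0,0,0],[0,0,0],[0,0,0]]}'
python3 -m handwheel '{"hand":[0.42,0.42,0.42],"translation":[[0,-1,0],[0,-2,0],[0,-2,0]],"turn":[[0,0,0],[0,0,0],[0,0,0]]}'
```

```text
time: 29.63
position: [0.5909, 0.0155, 0.1125]
tool_rot: [0.998, 0.064, 0.0, -0.001]
ft_force: [0.2, 4.1, -0.3]
grip_width: 0.0366
grip_force: 2.0
time: 29.88
position: [0.5909, 0.0153, 0.1125]
tool_rot: [0.998, 0.064, 0.0, -0.002]
ft_force: [1.8, 10.3, 0.1]
grip_width: 0.0364
grip_force: 4.7
```

The stop is reached (10 N, position held). Back off, rise straight up, move clear and look.

```bash
python3 -m handwheel '{"hand":[0.42,0.42,0.42,0.42,0.42,0.42,0.42,0.42,0.42,0.42,0.42,0.42],"translation":[[0,2,0],[0,3,0],[0,3,0],[0,3,20],[0,3,50],[0,3,85],[0,3,120],[-20,40,130],[-40,80,130],[-60,120,130],[-80,160,130],[-80,160,130]],"turn":[[0,0,0],[0,0,0],[0,0,0],[0,0,0],[0,0,0],[0,0,0],[0,0,0],[0,0,0],[0,0,0],[0,0,0],[0,0,0],[0,0,0]]}'
sed -i 's#pics/b1#pics/end#' worn.py
python3 - <<'E'
from h import *
for n in('top','side'):
    p,d,P=snap(n,n+'_end.png',None,1.4);X,Y,Z=P[...,0],P[...,1],P[...,2]
    m=(abs(X-.59)<.03)&(abs(Y-.026)<.04)&(Z>.1)&(Z<.123);print(n,'knob',m.sum(),cv2.minAreaRect((P[m][:,:2]*1000).astype(np.float32)))
    m=(abs(X-.535)<.06)&(abs(Y-.357)<.07)&(Z>.05)&(Z<.08);print('worn',cv2.minAreaRect((P[m][:,:2]*1000).astype(np.float32)),np.median(Z[m]))
    m=(abs(X-.6)<.06)&(abs(Y-.025)<.07)&(Z>.038)&(Z<.055);print('bar z',np.percentile(Z[m],[5,50,95]))
E
```

```text
time: 30.88
position: [0.507, 0.1762, 0.2426]
tool_rot: [0.998, 0.067, -0.002, -0.001]
ft_force: [-1.1, -0.3, 0.0]
grip_width: 0.0364
grip_force: 0.0
top knob 46 ((590.5451049804688, 26.801708221435547), (20.373727798461914, 19.752727508544922), 13.687829971313477)
worn ((0.0, 0.0), (0.0, 0.0), 0.0) nan
bar z [0.04059995 0.04595536 0.05097079]
side knob 0 ((0.0, 0.0), (0.0, 0.0), 0.0)
worn ((537.0633544921875, 356.7476501464844), (61.0474853515625, 16.76253318786621), 88.92339324951172) 0.06280021498233962
bar z [0.04090786 0.04516192 0.04881501]
  return _methods._mean(a, axis=axis, dtype=dtype,
  ret = ret.dtype.type(ret / rcount)
```

View pics/side_end.png

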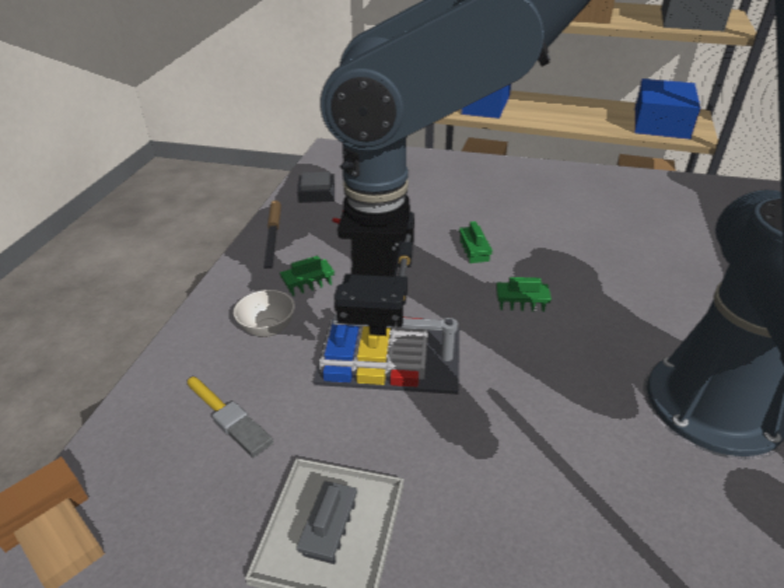

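The worn cassette stands in the tray at (330,515). Blue and yellow are home at (340,350) and (373,355). The knob sits at (.5905,.0268), where shut should put it. Bowl, brush and pliers have not moved.

```bash
python3 -c "
from rig import hand_in
print(hand_in())"
```

```text
the job is handed in; nothing more can be done
None
```

The job is handed in: the one worn cassette stands upright in the tray, yellow and blue are home in their lanes (no red was present), the keeper is shut against its stop, and the bowl, brush and pliers were left where they were; `hand_in()` returned no verdict.

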